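Tip a tall measuring cylinder over the drain stand

ROBOT

A 6-joint arm with a two-finger parallel gripper is mounted at the origin on a cart in front of the work surface, level with it; the furniture and walls round the work are solid. World frame = base frame: x ahead of the robot, y to its left, z up, the work surface at z = 0. Lengths are in m, angles in rad, forces in N, time in s.
With the tool pointing down it reaches from about 0.275 to 0.975 m from the base axis. Payload 8.4 kg.
Tool frame: the origin (TCP) lies where the fingers leave the gripper's body, on its centre line; the fingertips stand tip_extent ahead of it and the grasp point (between the pads) lies 69 mm ahead of it (tip_extent is the distance from the TCP to the fingertips, in m); z points along the fingers, y is the line along which they close (so a half turn about z gives the same grasp; the last joint's range is limited). The gripper opens to 92 mm and grips with 3 to 60 N. Pads are 20 mm wide; open, the fingers measure 128 mm over their backs; the gripper's body (75 mm by 189 mm) begins 69 mm behind the grasp point.
Start: joints at [1.249, 0.353, 1.633, -0, 1.155, -0.002], TCP at [0.196, 0.593, 0.303] pointing down, gripper open.
Joint ranges: [-2.63, 2.63], [-0.92, 2.1], [0.06, 2.66], [-1.3, 4.44], [0, 2.69], [-3.02, 3.02]. Speed limits (rad/s): [2.22, 2.22, 2.79, 3.14, 3.14, 3.14].

INTERFACE

Orientations are given as a unit quaternion [w, x, y, z].
In Python, from workcell import sense, get_image, get_calibration, close_job, tip_extent gives the robot as it stands.
- The arm moves only by the tool drive_tool, never from a script. Its argument "deltas" is a list that holds one entry, the list of rows, each a list of 7 numbers: the turn, a rotation vector about the tool's x, y, z in degrees, then the shift along the tool's x, y, z in mm, then the closure, from -1 (fully open) to 1 (shut). In form: [[[ax, ay, az, x, y, z, jaw], ...]]. A call has 1 to 20 rows; each row is the pose to reach, as a shift and turn from the pose commanded when the call began, along the tool's axes at that moment; what a row does not reach only later rows make up. A row lasts 1/8 s, in which the tool goes at most 62.5 mm and 10.7 degrees, less where a joint would pass 70% of its speed; a pose out of reach is approached as far as the arm can. A call with a gripper value outside its range is refused whole. The fingers move at their own pace and stop on an object; the grip force is fixed at half the most. Time passes only in rows, so rows that repeat a pose let the fingers close. It gives the time, the measured TCP pose, the force, the opening and the grip force at its end, in the units of the state.
- sense(): the state, without advancing time (a new reading comes with each control period).
- get_image(name): name is "scene" or "top" or "wrist"; returns the picture (480x640x3 uint8, red, green, blue); there is no depth.
- get_calibration(name): a dict with "fovy" (degrees; the focal length in pixels is half the picture's height over the tangent of half this angle, whatever the lens; pixels are square), "cx", "cy" (the principal point, pixels), "rvec" (rotation vector, rad) and "tvec" (3), from world to camera coordinates, as OpenCV has them; the wrist camera has in their place "tool_from_camera" (4x4, takes a point from camera to tool coordinates, whose origin is the TCP and whose axes are the flange's). Camera axes: x right, y down, z forward; pixel columns grow to the right and rows downward; lengths in m; the calibration is good to about 2 mm. A picture is of the moment at which its call begins: read the wrist's pose just before it. get_calibration takes no time and is no camera call.
- close_job(): hands the job in; it is judged then, once.
The state is a dict: "clock": time; "joint_pos": joint angles; "joint_velocities": joint speeds; "joint_torque": joint torques, N m; "tcp_pos": TCP position; "orientation": TCP orientation; "wrist_force": force on the tool from outside, world axes, zero at the start; "wrist_torque": the same for the moment, N m; "grip_width": opening from 0.0 (shut) to 1.0 (fully open); "grip_force": force on a finger pad.
Only numpy, scipy, OpenCV 4.12 (cv2) and the standard library are available. Lean on these libraries where they do the work, as an engineer would, in place of code of your own. Each camera call takes 0.05 s, during which the arm holds its last target. There are 200 camera calls.

TASK

Put the taller of the two measuring cylinders (the plain white one) to drain. First take it near its top and lean it, mouth towards the tray, in the cradle bar of the drain stand with its foot still down on the worktop, and let go of it there; then take it again low on the tube, near the foot, and finish the tip, so that it lies over the bar with its mouth down in the tray and its foot up in the air, and let go. Leave the shorter measuring cylinder standing where it is.

Things in the scene. Friction and masses are not known exactly. Their poses are not given: they have to be found in the camera images.
- plastic_cylinder: Taller measuring cylinder, white plastic, 261 mm, about 0.08 kg, upright on the worktop at the left. Tube 34 mm in diameter from 20 to 250 mm up, rim 40 mm, hexagonal foot 12 mm thick (62 mm across flats along its x, 71 across corners along y). Origin: centre of the underside; z along the tube to the mouth. Balances about 110 mm up.
- cylinder_mouth (a point): Centre of the taller cylinder's mouth, 261 mm from its underside. Leaning with the foot's centre at stand x = -155 mm, the tube is 54 degrees from upright and meets the bar 175 mm from its underside. Draining, it lies about 24 degrees below level, mouth to stand +x, the bar about 80 mm from the underside.
- drain_stand: Metal drain stand, fixed. Origin on the worktop below the cradle bar; x level, from bar to tray (about robot's right), y along bar. Bar: 12 mm round, top z 115 mm in its flat middle (y -12 to 12), rising to 145 mm at posts y -45, 45. White open tray: inside x 64 to 206, y -51 to 51, floor z 38, wall tops 54 mm. Base plate 6 mm thick, x -30 to 215, 110 wide. Foot's side: bare worktop, x below -30.
- measuring_cylinder: The shorter measuring cylinder, 231 mm tall: clear tube of 28 mm diameter with a hexagonal foot 53 x 61 mm. Loose bystander, upright on the worktop; stays where it is. Origin: centre of its underside; z up its tube. Not listed: a retort stand stands straight ahead of the robot (y about 0); its clamp jaws reach forward to about x = 520 mm, so carry things past it near the front edge (x about 420 mm).

How it is judged:
On the way, in this order (a step that is already met when the one before it is completed fails the run):
1. the taller cylinder leans on the cradle bar, 35 to 72 degrees from upright, foot on the worktop on the side away from the tray, mouth past the bar, let go and still (angle between plastic_cylinder's own z axis and vertical between 0.61 and 1.26 rad and height (world z) of plastic_cylinder below 0.05 m and x of plastic_cylinder in the frame of drain_stand below -0.05 m and x of cylinder_mouth in the frame of drain_stand above 0 m and contact force between plastic_cylinder and drain_stand above 0.05 N and contact force between the fingers and plastic_cylinder below 0.05 N and linear speed of plastic_cylinder below 0.03 m/s), for 0.3 s.
2. it is gripped on the lower half of the tube, within 130 mm of its foot (contact force between the fingers and plastic_cylinder above 0.5 N and distance between the grasp point and plastic_cylinder below 0.13 m), for 0.1 s.
At the end, for the whole second after the job is handed in: The taller cylinder lies over the cradle bar, mouth 10 to 42 degrees below level, its centre inside the tray (within 45 mm of the middle line) and under 68 mm above the worktop, foot over 100 mm up, released, at rest; the shorter one upright within 30 mm of its start (angle between plastic_cylinder's own z axis and vertical between 1.75 and 2.3 rad and x of cylinder_mouth in the frame of drain_stand between 0.06 and 0.215 m and y of cylinder_mouth in the frame of drain_stand between -0.045 and 0.045 m and z of cylinder_mouth in the frame of drain_stand below 0.068 m and height (world z) of plastic_cylinder above 0.1 m and contact force between plastic_cylinder and drain_stand above 0.05 N and linear speed of plastic_cylinder below 0.02 m/s and angle between measuring_cylinder's own z axis and vertical below 0.2 rad and distance of measuring_cylinder from where it was at the start of the episode below 0.03 m); the robot touches nothing.
It fails at once if the shorter measuring cylinder is knocked over or shifted by more than 30 mm (angle between measuring_cylinder's own z axis and vertical above 0.5 rad or distance of measuring_cylinder from where it was at the start of the episode above 0.03 m).
It also fails if it takes over 61 s, if anything falls off the work surface, if the arm or the gripper's body presses on something with over 40 N, if the wrist force passes 120 N, or if a joint passes its speed limit or range.

## Working session

There is one attempt and no reset: what is moved stays moved. The work goes in short steps, Python scripts to look and compute and a tool call to move; the robot and the scene stay as the last step left them, time stands still between calls to the robot, and variables do not carry over. Pictures are saved under pics/ and viewed, at most 10 in all, crops included, and the job is handed in when it is done.

Besides the shell and the picture viewer there is one more tool, called after "Request:" as name(argument=value, ...), one argument or row to a line, values as JSON. drive_tool: Moves the arm, as the interface text tells. Its arguments: {"type":"object","properties":{"deltas":{"type":"array"}},"required":["deltas"]}

```bash
mkdir -p pics; python3 - <<'E'
from workcell import *
import cv2
print(sense(), tip_extent if not callable(tip_extent) else tip_extent())
for n in("scene","top"):
    cv2.imwrite(f"pics/{n}0.png",get_image(n)[:,:,::-1]); print(n,get_calibration(n))
print(get_calibration("wrist"))
E
```

```text
{'clock': 0.0, 'joint_pos': array([ 1.24860115e+00,  3.53605647e-01,  1.63416185e+00,  1.49766259e-05,
        1.15519706e+00, -2.39337121e-03]), 'joint_velocities': array([ 0.00143999, -0.00073165, -0.00038623,  0.0003137 ,  0.00211119,
        0.00068168]), 'joint_torque': array([-3.76085562e-03, -5.93861711e+01, -3.34198451e+01,  6.94146683e-02,
        2.37357127e-02, -1.20887657e-04]), 'tcp_pos': array([0.19635523, 0.59294263, 0.3019783 ]), 'orientation': array([-1.17596571e-04,  1.59223328e-01,  9.87242352e-01, -6.75829927e-04]), 'wrist_force': array([-1.45572923,  0.57910363,  0.74716764]), 'wrist_torque': array([ 0.00329088, -0.04922176, -0.05509497]), 'grip_force': 0.0, 'grip_width': 1.0007480877677575} 0.0881
scene {'fovy': 42.92807785771863, 'cx': 333.1684677412592, 'cy': 235.7676506488507, 'rvec': array([ 2.16367707, -1.13972932,  0.47310732]), 'tvec': array([-0.26982041,  0.40035463,  1.16423654])}
top {'fovy': 49.74119370276364, 'cx': 313.1865042628421, 'cy': 242.00131268566332, 'rvec': array([ 2.12403546, -2.13290863,  0.1273534 ]), 'tvec': array([0.01641685, 0.47243959, 1.10144293])}
{'fovy': 60.22577829396764, 'cx': 319.7664754373321, 'cy': 241.28521395517166, 'tool_from_camera': array([[-3.27177531e-04, -9.62362724e-01, -2.71768064e-01,
         7.57131425e-02],
       [ 9.99999878e-01, -2.14348325e-04, -4.44852318e-04,
        -6.28712325e-04],
       [ 3.69856259e-04, -2.71768177e-01,  9.62362677e-01,
        -8.14820615e-02],
       [ 0.00000000e+00,  0.00000000e+00,  0.00000000e+00,
         1.00000000e+00]])}
```

View pics/scene0.png

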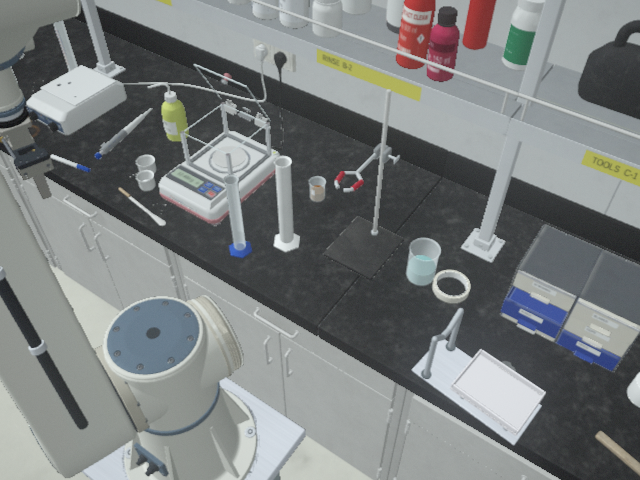

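View pics/top0.png

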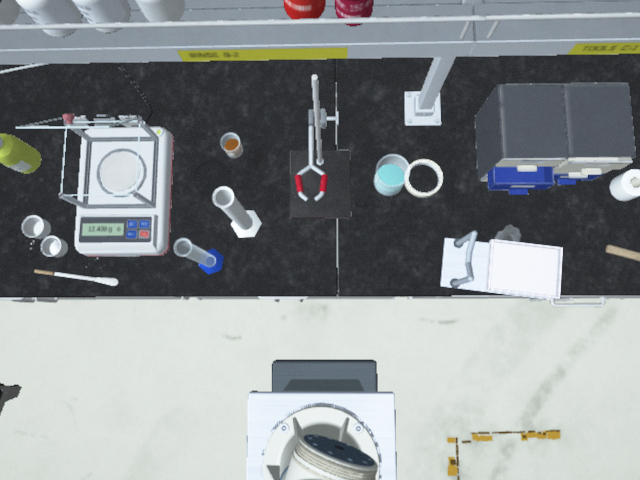

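The scene view shows the white cylinder with its foot at about (287,242) and its mouth at (283,160). The blue-footed short one is to its left, at (240,250), and the stand is at lower right. In the top view the white foot is at (246,224) and its mouth at (221,194). The tray corners are near (491,240), (562,246), (559,297) and (488,292).

```bash
cat > h.py <<'E'
import numpy as np, cv2
from workcell import *
from scipy.spatial.transform import Rotation as R
def cam(n):
    c=get_calibration(n); f=240/np.tan(np.radians(c["fovy"]/2))
    K=np.array([[f,0,c["cx"]],[0,f,c["cy"]],[0,0,1.]])
    if "rvec" in c:
        M=cv2.Rodrigues(c["rvec"])[0]; return K,M.T,-M.T@c["tvec"]
    s=sense(); q=s["orientation"]; Rt=R.from_quat([q[1],q[2],q[3],q[0]]).as_matrix(); T=c["tool_from_camera"]
    return K,Rt@T[:3,:3],s["tcp_pos"]+Rt@T[:3,3]
def ray(n,uv,z,C=None):
    K,A,o=C or cam(n); d=A@np.linalg.solve(K,[uv[0],uv[1],1.]); return o+d*(z-o[2])/d[2]
def proj(n,p,C=None):
    K,A,o=C or cam(n); q=K@(A.T@(np.array(p)-o)); return q[:2]/q[2]
def blobs(m,amin=30):
    k,l,s,c=cv2.connectedComponentsWithStats(m.astype(np.uint8)); return [(s[i],c[i].round(1)) for i in range(1,k) if s[i][4]>amin]
E
python3 - <<'E'
from h import *
np.set_printoptions(precision=4,suppress=True)
im=cv2.imread("pics/top0.png"); 
# tray/base mask
hsv=cv2.cvtColor(im,cv2.COLOR_BGR2HSV)
w=((hsv[...,2]>165)&(hsv[...,1]<60)).astype(np.uint8)
w[:225]=0; w[296:]=0; w[:,:430]=0; w[:,600:]=0
cs=max(cv2.findContours(w,0,2)[0],key=cv2.contourArea); print(cv2.boxPoints(cv2.minAreaRect(cs)),cv2.minAreaRect(cs))
b=((hsv[...,0]>100)&(hsv[...,0]<130)&(hsv[...,1]>150)); b[:,:180]=0;b[:,240:]=0
for s,c in blobs(b): print("blue",s,c,ray("top",c,.006))
print("foot",ray("top",(246,224),.01),"mouth",ray("top",(221,194),.261))
print("sc foot",ray("scene",(287,242),.01),"mouth",ray("scene",(283.5,160),.261))
for uv in [(491,240),(562,246),(559,297),(488,292)]: print("tray",ray("top",uv,.054))
for uv in [(444,238),(441,287)]: print("base",ray("top",uv,.006))
a=im[180:310,170:590]; 
sc=cv2.imread("pics/scene0.png")
A=cv2.resize(im[170:275,160:300],None,fx=3,fy=3); B=cv2.resize(im[220:305,435:575],None,fx=3,fy=3); Cc=cv2.resize(sc[140:265,215:320],(420,500)); D=cv2.resize(sc[300:445,405:555],(380,367))
o=np.zeros((600,800,3),np.uint8); o[:315,:420]=A; o[320:575,:420]=B; o[:367,420:800]=D
cv2.imwrite("pics/c1.png",o)
E
```

```text
[[438.065  285.7384]
 [445.4917 227.2529]
 [566.6492 242.638 ]
 [559.2224 301.1235]] ((502.3570861816406, 264.18817138671875), (122.13037109375, 58.95514678955078), 7.236921787261963)
blue [199 248  25  27 276] [213.5 262.7] [0.4313 0.2404 0.006 ]
foot [0.5188 0.1677 0.01  ] mouth [0.5264 0.1726 0.261 ]
sc foot [0.5178 0.1623 0.01  ] mouth [0.5302 0.1698 0.261 ]
tray [ 0.4716 -0.3667  0.054 ]
tray [ 0.4577 -0.5154  0.054 ]
tray [ 0.3498 -0.5014  0.054 ]
tray [ 0.3607 -0.3546  0.054 ]
base [ 0.4842 -0.2778  0.006 ]
base [ 0.3747 -0.2669  0.006 ]
```

View pics/c1.png

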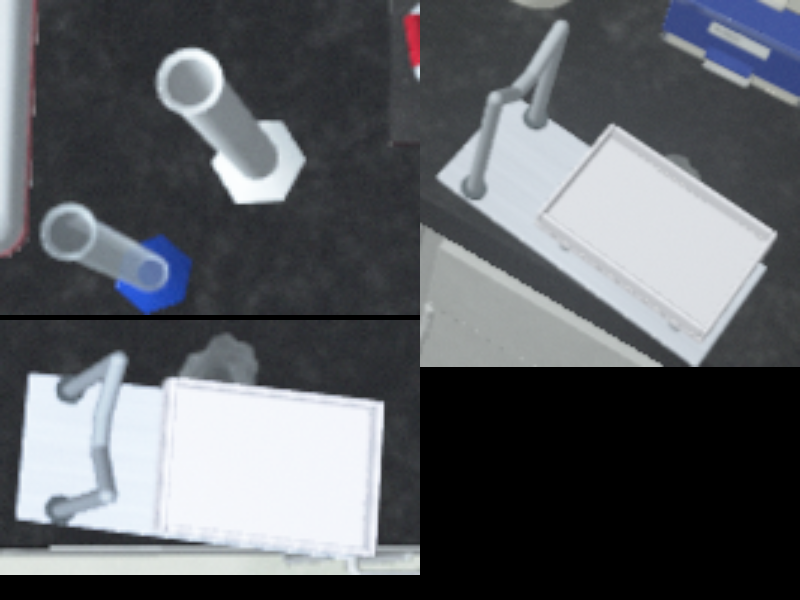

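The crop shows the white hexagonal foot centred at about (246,224) and the mouth ring at (223.3,196.3). The bar's bends in the top view are at (475,232.3) and (471.7,278.3), and in the scene view at (460.3,311.1) and (434.6,338.3).

```bash
python3 - <<'E'
from h import *
np.set_printoptions(precision=4,suppress=True)
print("foot",ray("top",(246,224),.010),"mouth",ray("top",(223.3,196.3),.261), ray("scene",(283.5,160),.261))
for n,uv in [("top",(475,232.3)),("top",(471.7,278.3)),("scene",(460.3,311.1)),("scene",(434.6,338.3))]: print(n,ray(n,uv,.141))
b=np.array([ray("top",(444.3,237.7),.006),ray("top",(441,286.3),.006)]);print(b.mean(0))
q=sense()["orientation"]; print(R.from_quat([q[1],q[2],q[3],q[0]]).as_matrix())
E
```

```text
foot [0.5188 0.1677 0.01  ] mouth [0.5221 0.1683 0.261 ] [0.5302 0.1698 0.261 ]
top [ 0.4738 -0.309   0.141 ]
top [ 0.3828 -0.2982  0.141 ]
scene [ 0.4735 -0.309   0.141 ]
scene [ 0.3868 -0.2966  0.141 ]
[ 0.4305 -0.2727  0.006 ]
[[-0.9493  0.3144 -0.0004]
 [ 0.3144  0.9493 -0.0012]
 [-0.     -0.0012 -1.    ]]
```

```bash
cat >> h.py <<'E'
O=np.array([.4285,-.302,0]); th=np.radians(5.3)
SX=np.array([-np.sin(th),-np.cos(th),0]); SY=np.array([np.cos(th),-np.sin(th),0]); SZ=np.array([0,0,1.])
def stand(x,y,z): return O+x*SX+y*SY+z*SZ
def pose():
    s=sense(); q=s["orientation"]; return s["tcp_pos"],R.from_quat([q[1],q[2],q[3],q[0]]).as_matrix()
def mk(y,z):
    y=y/np.linalg.norm(y); z=z/np.linalg.norm(z); return np.stack([np.cross(y,z),y,z],1)
def delta(g,Rt):
    "deltas (deg, mm) so that the grasp point is at g with rotation Rt"
    p,Rc=pose(); t=np.array(g)-.069*Rt[:,2]
    return np.r_[np.degrees(R.from_matrix(Rc.T@Rt).as_rotvec()),1000*Rc.T@(t-p)].round(1)
def inplane(a): # tool z direction in stand x-z plane, a deg from straight down towards -x(stand)
    a=np.radians(a); return mk(SY,-np.sin(a)*SX-np.cos(a)*SZ)
E
python3 - <<'E'
from h import *
a=np.radians(31.7); Rg=mk(np.array([np.cos(a),np.sin(a),0]),np.array([0,0,-1.]))
print(delta([.521,.167,.36],Rg), pose()[0])
E
```

```text
[-1.000e-01  0.000e+00  4.000e+01 -4.421e+02 -3.025e+02 -1.266e+02] [0.19636658 0.59300902 0.30205034]
```

Request:
drive_tool(
  deltas=[
    [[0,0,0,0,0,-62,-1],[0,0,0,0,0,-127,-1],[0,0,10,-50,-34,-127,-1],[0,0,20,-100,-68,-127,-1],[0,0,30,-150,-103,-127,-1],[0,0,40,-200,-137,-127,-1],[0,0,40,-250,-171,-127,-1],[0,0,40,-300,-205,-127,-1],[0,0,40,-350,-239,-127,-1],[0,0,40,-400,-274,-127,-1],[0,0,40,-442,-302,-127,-1],[0,0,40,-442,-302,-127,-1],[0,0,40,-442,-302,-127,-1],[0,0,40,-442,-302,-127,-1]],
  ],
)

```text
clock: 1.85
tcp_pos: [0.5204, 0.1687, 0.4296]
orientation: [-0.0, 0.487, 0.874, -0.0]
wrist_force: [-0.5, -0.9, -0.2]
grip_width: 1.006
grip_force: 0.0
```

```bash
python3 - <<'E'
from h import *
np.set_printoptions(precision=4,suppress=True)
C=cam("wrist"); cv2.imwrite("pics/w1.png",get_image("wrist")[:,:,::-1])
print(pose(), proj("wrist",[.521,.167,.261],C)); np.save("C1.npy",np.array(C,dtype=object),allow_pickle=True)
E
```

```text
(array([0.5204, 0.1687, 0.4297]), array([[-0.5265,  0.8502, -0.0002],
       [ 0.8502,  0.5265,  0.0002],
       [ 0.0003, -0.0001, -1.    ]])) [319.1293 251.3909]Traceback (most recent call last):
  File "<stdin>", line 4, in <module>
ValueError: could not broadcast input array from shape (3,3) into shape (3,)
```

View pics/w1.png

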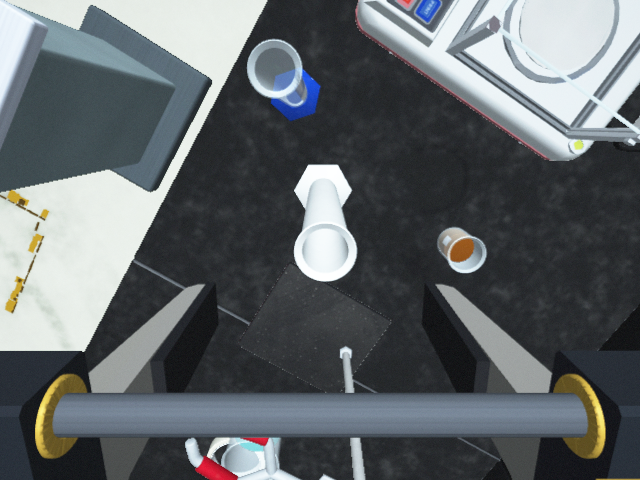

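The wrist view shows the white mouth ring centred at (326,249). The foot has a flat facing the tool x direction, as I wanted.

```bash
python3 - <<'E'
from h import *
p=ray("wrist",(326,249),.261); print(p)
print(delta([p[0],p[1],.228],pose()[1]))
E
```

```text
[0.52390948 0.17064107 0.261     ]
[  0.    0.    0.   -0.3   4.  132.7]
```

Request:
drive_tool(
  deltas=[
    [[0,0,0,0,4,45,-1],[0,0,0,0,4,90,-1],[0,0,0,0,4,120,-1],[0,0,0,0,4,133,-1],[0,0,0,0,4,133,-1],[0,0,0,0,4,133,0],[0,0,0,0,4,133,1],[0,0,0,0,4,133,1],[0,0,0,0,4,133,1],[0,0,0,0,4,133,1],[0,0,0,0,4,133,1],[0,0,0,0,4,133,1]],
  ],
)

```text
clock: 3.4
tcp_pos: [0.5246, 0.1698, 0.2968]
orientation: [0.0, 0.487, 0.873, -0.0]
wrist_force: [-0.5, 0.0, 0.7]
grip_width: 0.399
grip_force: 30.0
```

```bash
python3 - <<'E'
from h import *
p,A=pose(); print(p,A.round(3), sense()["joint_pos"])
print("up",delta(p+.069*A[:,2]+[0,0,.05],A))
ax=p+.069*A[:,2]
print("front",delta([.42,.10,.29],A), delta([.42,0,.29],inplane(0)))
E
```

```text
[0.52456005 0.16976292 0.29675315] [[-0.525  0.851  0.   ]
 [ 0.851  0.525 -0.   ]
 [-0.     0.    -1.   ]] [ 3.10289029e-01  2.45071969e-01  1.79827480e+00 -4.14176611e-05
  1.09822639e+00 -2.42553530e-01]
up [  0.   0.   0.  -0.   0. -50.]
front [   0.     0.     0.    -4.5 -125.6  -62.2] [   0.     0.    37.   -89.6 -178.1  -62.2]
```

```bash
python3 - <<'E'
from h import *
p,A=pose(); I=inplane(0)
for w in ([.5246,.1698,.288],[.395,.09,.29],[.395,-.09,.29]): print(delta(w,A))
w=stand(-.10,0,.29); print(w,delta([.42,-.15,.29],mk(A[:,1]+SY,A[:,2])),delta(w,I))
E
```

```text
[  0.    0.    0.    0.    0.1 -60.2]
[   0.     0.     0.     0.2 -152.1  -62.2]
[   0.     0.     0.  -153.  -246.7  -62.2]
[ 0.43773706 -0.20242753  0.29      ] [   0.     0.    18.5 -217.2 -256.9  -62.2] [   0.     0.    37.  -271.2 -269.3  -62.2]
```

Request:
drive_tool(
  deltas=[
    [[0,0,0,0,0,-30,1],[0,0,0,0,0,-62,1],[0,0,0,0,-38,-62,1],[0,0,0,0,-76,-62,1],[0,0,0,0,-114,-62,1],[0,0,0,0,-152,-62,1],[0,0,0,-38,-176,-62,1],[0,0,0,-76,-199,-62,1],[0,0,0,-115,-223,-62,1],[0,0,0,-153,-247,-62,1],[0,0,9,-185,-252,-62,1],[0,0,18,-217,-257,-62,1],[0,0,28,-244,-263,-62,1],[0,0,37,-271,-269,-62,1],[0,0,37,-271,-269,-62,1],[0,0,37,-271,-269,-62,1]],
  ],
)

```text
clock: 5.4
tcp_pos: [0.4375, -0.2015, 0.3584]
orientation: [-0.001, 0.738, 0.674, -0.0]
wrist_force: [0.4, 0.3, -1.3]
grip_width: 0.392
grip_force: 30.0
```

```bash
python3 - <<'E'
from h import *
s=sense(); print(s["joint_pos"],s["grip_width"])
for t,x,z in ((18,-.055,.26),(36,-.01,.23),(54,.0295,.199),(54,.0295,.161)): print(delta(stand(x,0,z),inplane(t)))
E
```

```text
[-4.34983921e-01  7.22421261e-02  1.86324084e+00  3.82436703e-04
  1.20723310e+00 -3.44605400e-01] 0.39228151998268723
[ -0.1  18.    0.1 -67.2   0.3  32.7]
[-1.000e-01  3.600e+01  1.000e-01 -1.315e+02  2.000e-01  7.250e+01]
[-1.000e-01  5.400e+01  1.000e-01 -1.863e+02  1.000e-01  1.187e+02]
[-1.000e-01  5.400e+01  1.000e-01 -1.863e+02  1.000e-01  1.567e+02]
```

Request:
drive_tool(
  deltas=[
    [[0,9,0,-34,0,16,1],[0,18,0,-67,0,33,1],[0,27,0,-99,0,52,1],[0,36,0,-131,0,72,1],[0,45,0,-159,0,95,1],[0,54,0,-186,0,119,1],[0,54,0,-186,0,119,1],[0,54,0,-186,0,119,1],[0,54,0,-186,0,119,1]],
  ],
)

```text
clock: 6.52
tcp_pos: [0.4215, -0.3864, 0.2423]
orientation: [-0.304, 0.658, 0.602, 0.335]
wrist_force: [0.7, 0.9, -0.2]
grip_width: 0.398
grip_force: 30.0
```

```bash
python3 - <<'E'
from h import *
s=sense(); print(s["joint_pos"],s["grip_width"])
print(delta(stand(.0295,0,.161),inplane(54)))
a=get_image("scene")[230:430,330:590,::-1]; b=get_image("top")[170:310,340:600,::-1]
cv2.imwrite("pics/c2.png",np.vstack([cv2.resize(a,(390,300)),cv2.resize(b,(390,210))]))
for x,z in ((-155,25),(29.5,199),(0,115)): print(proj("scene",stand(x/1000,0,z/1000)),proj("top",stand(x/1000,0,z/1000)))
E
```

```text
[-0.9867872   0.67759642  1.51072067  0.53849443  1.7420256  -1.02944105] 0.39774220860452186
[  0.    0.2   0.2 -33.3  -0.9  23.6]
[378.85610244 317.52395525] [387.03610359 255.61260509]
[465.24302083 315.40299546] [497.146933   252.51563546]
[444.93364253 332.3556091 ] [469.01038298 256.68412827]
```

View pics/c2.png

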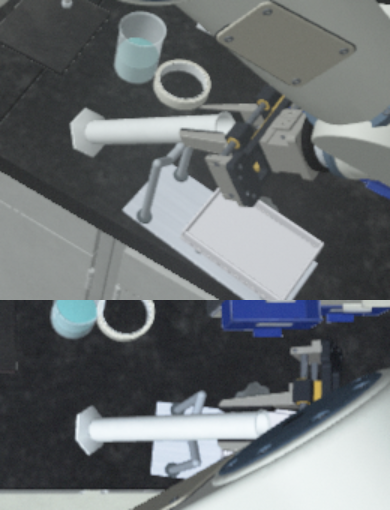

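The tube hangs leaning over the middle of the bar, with the foot on the open-worktop side. I'll lower it straight down.

Request:
drive_tool(
  deltas=[
    [[0,0,0,-12,-1,8,1],[0,0,0,-22,-1,16,1],[0,0,0,-29,-1,20,1],[0,0,0,-33,-1,23,1],[0,0,0,-33,-1,23,1],[0,0,0,-33,-1,23,1]],
  ],
)

```text
clock: 7.38
tcp_pos: [0.4196, -0.3879, 0.1995]
orientation: [-0.306, 0.659, 0.6, 0.336]
wrist_force: [0.8, 0.3, -0.1]
grip_width: 0.394
grip_force: 30.0
```

```bash
python3 - <<'E'
from h import *
a=get_image("scene")[230:430,330:590,::-1]
cv2.imwrite("pics/c3.png",cv2.resize(a,(780,600)))
p,A=pose(); g=p+.069*A[:,2]-O; print(g@SX,g@SY,g[2], sense()["wrist_force"])
E
```

```text
0.030591292668022827 -0.0008743979566559566 0.15906764290808456 [-0.2920636   1.7527865  -0.13720757]
```

View pics/c3.png

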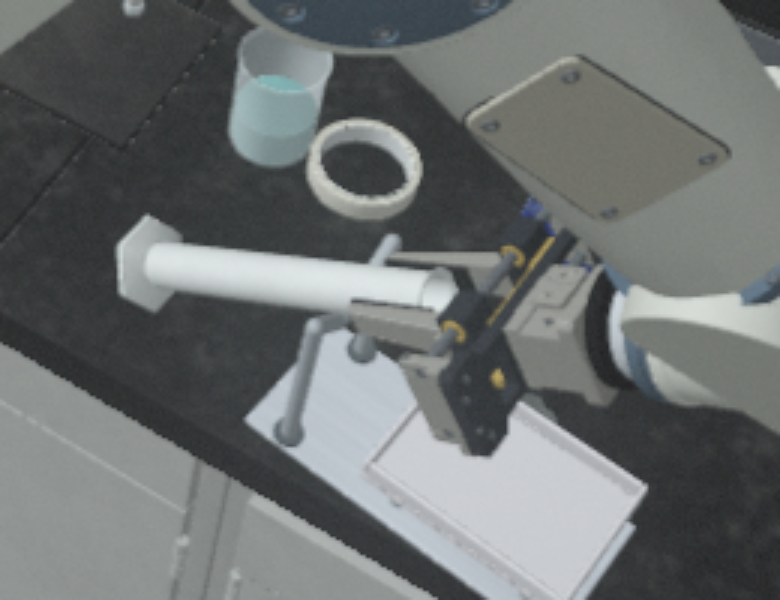

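The tube is over the bar's middle between the posts and nearly down. I'll lower the last 2 mm and open.

Request:
drive_tool(
  deltas=[
    [[0,0,0,-1,0,0.7,1],[0,0,0,-1.6,0,1.2,1],[0,0,0,-1.6,0,1.2,0.15],[0,0,0,-1.6,0,1.2,0],[0,0,0,-1.6,0,1.2,-0.15],[0,0,0,-1.6,0,1.2,-0.3],[0,0,0,-1.6,0,1.2,-0.3],[0,0,0,-1.6,0,1.2,-0.3],[0,0,0,-1.6,0,1.2,-0.3],[0,0,0,-1.6,0,-20,-0.3],[0,0,0,-1.6,0,-50,-0.3],[0,0,0,-1.6,0,-90,-0.3],[0,0,0,-1.6,0,-120,-0.3],[0,0,0,-1.6,0,-120,-0.3]],
  ],
)

```text
clock: 9.18
tcp_pos: [0.4104, -0.4871, 0.2695]
orientation: [-0.304, 0.659, 0.6, 0.336]
wrist_force: [1.1, -0.4, -0.2]
grip_width: 0.648
grip_force: 0.0
```

```bash
python3 - <<'E'
from h import *
a=get_image("scene")[230:430,330:590,::-1]
b=get_image("top")[170:310,340:600,::-1]
cv2.imwrite("pics/c4.png",np.vstack([cv2.resize(a,(442,340)),cv2.resize(b,(442,238))]))
E
```

```text
(no output)
```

View pics/c4.png

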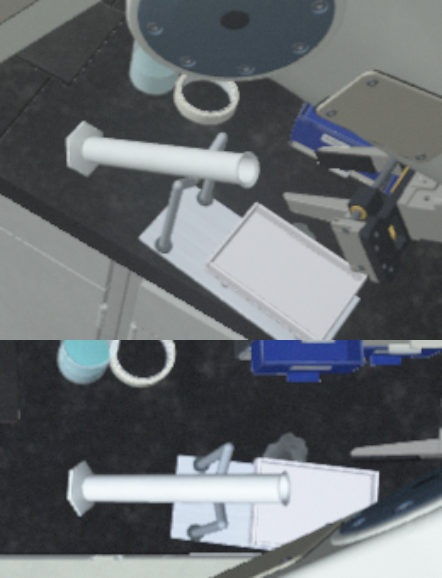

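The cylinder leans on the middle of the bar, released. In the crop its mouth is at (249,170) in the scene view and (286,488) in the top view. Next I'll measure its axis and plan the second grasp.

```bash
python3 - <<'E'
from h import *
np.set_printoptions(precision=4,suppress=True)
f=lambda p:np.array([(p-O)@SX,(p-O)@SY,p[2]])
print("mouth",f(ray("top",(508.2,257.1),.178)),f(ray("scene",(476.5,330),.178)))
print("tube low",f(ray("top",(340+95/1.7,170+147/1.7),.037)),f(ray("scene",(330+88/1.7,230+149/1.7),.037)))
p,A=pose();print(f(p+.069*A[:,2]))
for x,z,a in ((.06,.33,27),(-.03,.33,3),(-.15,.20,-20),(-.1105,.0573,-20)): print(delta(stand(x,0,z),inplane(a)))
E
```

```text
mouth [ 0.0569 -0.0036  0.178 ] [0.0581 0.0001 0.178 ]
tube low [-0.137  -0.0018  0.037 ] [-0.1456 -0.0036  0.037 ]
[ 0.128  -0.0011  0.2275]
[ -0.  -27.   -0.  154.3   1.    2.4]
[ -0.  -51.   -0.  229.4   1.   93.3]
[ -0.  -74.   -0.  207.4   0.9 291.2]
[ -0.  -74.   -0.   68.7   1.  343. ]
```

Request:
drive_tool(
  deltas=[
    [[0,-9,0,51,1,1,-0.6],[0,-18,0,103,1,2,-0.6],[0,-27,0,154,1,2,-0.6],[0,-35,0,180,1,32,-0.6],[0,-43,0,205,1,62,-0.6],[0,-51,0,229,1,93,-0.6],[0,-59,0,225,1,140,-0.6],[0,-67,0,220,1,190,-0.6],[0,-74,0,214,1,240,-0.6],[0,-74,0,207,1,291,-0.6],[0,-74,0,207,1,291,-0.6],[0,-74,0,207,1,291,-0.6]],
  ],
)

```text
clock: 10.78
tcp_pos: [0.4444, -0.13, 0.2652]
orientation: [0.117, 0.727, 0.664, -0.129]
wrist_force: [-0.1, 0.0, 0.7]
grip_width: 0.803
grip_force: 0.0
```

```bash
python3 - <<'E'
from h import *
s=sense(); print(s["joint_pos"])
print(delta(stand(-.1105,-.002,.0573),inplane(-20)))
E
```

```text
[-0.08616087  0.15324386  2.03896227 -0.42031656  0.99432354  0.24442354]
[-0.000e+00  0.000e+00  1.000e-01  1.270e+01 -1.800e+00  1.476e+02]
```

Request:
drive_tool(
  deltas=[
    [[0,0,0,6,-2,45,-0.6],[0,0,0,13,-2,90,-0.6],[0,0,0,13,-2,120,-0.6],[0,0,0,13,-2,138,-0.6],[0,0,0,13,-2,147,-0.6],[0,0,0,13,-2,147,-0.6],[0,0,0,13,-2,147,0],[0,0,0,13,-2,147,1],[0,0,0,13,-2,147,1],[0,0,0,13,-2,147,1],[0,0,0,13,-2,147,1],[0,0,0,13,-2,147,1]],
  ],
)

```text
clock: 12.28
tcp_pos: [0.4393, -0.1678, 0.1226]
orientation: [0.117, 0.728, 0.663, -0.128]
wrist_force: [0.2, 0.7, 1.8]
grip_width: 0.355
grip_force: 30.0
```

```bash
python3 - <<'E'
from h import *
s=sense(); p,A=pose(); g=p+.069*A[:,2]-O; print(g@SX,g@SY,g[2],s["joint_pos"])
# final: s=55 on axis, 24deg below level
fin=lambda s,dz:( .0094-(.080-s)*.914, .130+(.080-s)*.407+dz)
x1,z1=fin(.055,.03);x2,z2=fin(.055,0.001);print(x1,z1)
for x,z,a in ((-.10,.10,-10),(-.06,.16,15),(x1,z1,40),(x2,z2,40)): print(delta(stand(x,0,z),inplane(a)))
E
```

```text
-0.11102202889161877 -0.0016184116525903285 0.05780366514391383 [-0.17015472  0.39951226  2.13683562 -0.58689779  0.66319223  0.40041828]
-0.013450000000000002 0.170175
[  0.   10.   -0.  -36.8   1.7 -34.8]
[   0.    35.    -0.  -122.5    1.7  -66.1]
[   0.    60.    -0.  -189.9    1.7  -37.7]
[   0.    60.    -0.  -180.     1.7  -10.5]
```

Request:
drive_tool(
  deltas=[
    [[0,5,0,-18,1,-17,1],[0,10,0,-37,1.5,-35,1],[0,18,0,-66,1.5,-45,1],[0,27,0,-94,1.5,-56,1],[0,35,0,-122,1.5,-66,1],[0,43,0,-145,1.5,-57,1],[0,52,0,-168,1.5,-47,1],[0,60,0,-190,1.5,-38,1],[0,60,0,-190,1.5,-38,1],[0,60,0,-190,1.5,-38,1]],
  ],
)

```text
clock: 13.52
tcp_pos: [0.425, -0.3323, 0.2228]
orientation: [-0.23, 0.695, 0.633, 0.252]
wrist_force: [-0.2, 0.5, -0.4]
grip_width: 0.358
grip_force: 30.0
```

```bash
python3 - <<'E'
from h import *
s=sense(); p,A=pose(); g=p+.069*A[:,2]-O; print(g@SX,g@SY,g[2],s["joint_pos"])
print(delta(stand(-.01345,0,.1412),inplane(40)))
a=get_image("scene")[230:430,330:590,::-1]
b=get_image("top")[170:310,340:600,::-1]
cv2.imwrite("pics/c5.png",np.vstack([cv2.resize(a,(442,340)),cv2.resize(b,(442,238))]))
E
```

```text
-0.013791544511578853 -0.0006873796148828544 0.1699289431711251 [-0.89311804  0.54640835  1.68246911  0.46600279  1.46665766 -0.98259152]
[ -0.    0.   -0.1 -18.8   0.7  21.8]
```

View pics/c5.png

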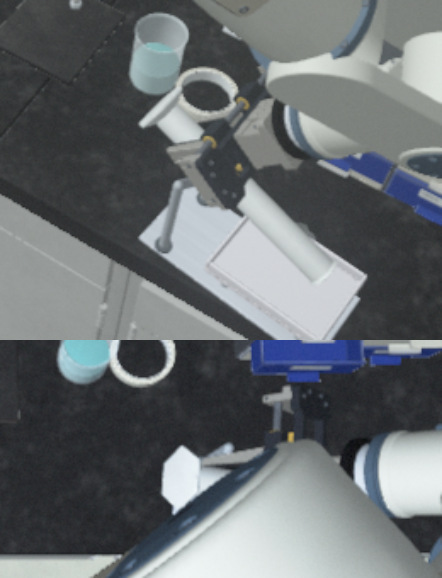

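The tube hangs over the bar with its mouth above the middle of the tray and its foot up. I'll lower it.

Request:
drive_tool(
  deltas=[
    [[0,0,0,-7,0.5,8,1],[0,0,0,-13,0.5,15,1],[0,0,0,-17,0.5,20,1],[0,0,0,-19,0.5,22,1],[0,0,0,-19,0.5,22,1],[0,0,0,-19,0.5,22,1]],
  ],
)

```text
clock: 14.38
tcp_pos: [0.4258, -0.3334, 0.1943]
orientation: [-0.23, 0.695, 0.633, 0.253]
wrist_force: [-0.1, 0.2, -1.0]
grip_width: 0.357
grip_force: 30.0
```

Request:
drive_tool(
  deltas=[
    [[0,0,0,-0.8,0,0.8,1],[0,0,0,-0.8,0,0.8,1],[0,0,0,-0.8,0,0.8,0.2],[0,0,0,-0.8,0,0.8,0],[0,0,0,-0.8,0,0.8,-0.2],[0,0,0,-0.8,0,0.8,-0.4],[0,0,0,-0.8,0,0.8,-0.4],[0,0,0,-0.8,0,0.8,-0.4],[0,0,0,-0.8,0,0.8,-0.4],[0,0,0,-0.8,0,-15,-0.4],[0,0,0,-0.8,0,-45,-0.4],[0,0,0,-0.8,0,-85,-0.4],[0,0,0,-0.8,0,-125,-0.4],[0,0,0,-0.8,0,-160,-0.4],[0,0,0,-0.8,0,-160,-0.4],[0,0,0,-0.8,0,-160,-0.4],[0,0,0,-0.8,0,-160,-0.4]],
  ],
)

```text
clock: 16.5
tcp_pos: [0.4159, -0.4352, 0.315]
orientation: [-0.232, 0.694, 0.633, 0.253]
wrist_force: [-0.7, -0.1, -0.2]
grip_width: 0.7
grip_force: 0.0
```

```bash
python3 - <<'E'
from h import *
a=get_image("scene")[200:440,280:600,::-1]
cv2.imwrite("pics/c6.png",cv2.resize(a,(800,600)))
for p in ((.1748,0,.056),(.0094,0,.13),(-.0637,0,.1625)): print((proj("scene",stand(*p))-[280,200])*2.5)
E
```

```text
[592.43988033 495.66990481]
[425.42885943 326.53147676]
[352.96474564 253.33355907]
```

View pics/c6.png

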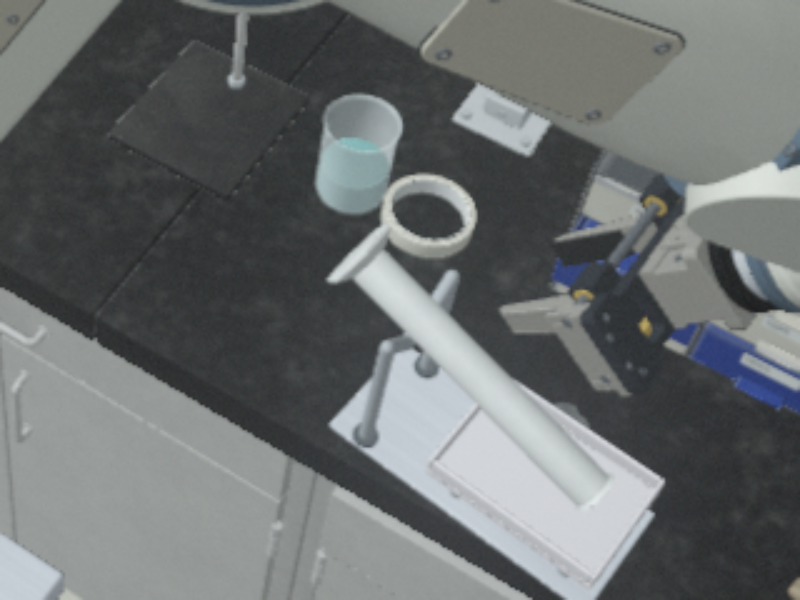

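The tube lies over the bar, with its mouth in the tray at (592,492) against a predicted (592,496) and its foot up at (358,255). The gripper is clear of it.

```bash
python3 -c "from workcell import *; print(close_job())"
```

```text
the job is handed in; nothing more can be done
None
```

The taller cylinder was leaned on the bar, regripped low and tipped; in the last picture it lies over the bar, mouth in the tray, foot up and released, the shorter one was never approached after the first grasp (not re-checked at the end), and the job is handed in with no verdict returned.

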